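# Count along the divider rack and push the carton into the third gap

## Task

Run a fingertip along the top of the rack's front rail from the end where the card stand is, touching the rail over the first, second and third gap in that order (full and empty gaps both count; lifting between touches is fine), and touch none of the rail beyond the third. Only then push the loose carton that lies on the bench between the robot and the rack, lengthwise, into that third gap until it is fully home against the back. Only push it, never lift it, and leave the cartons already stored, the tape roll and the bottle where they are.

Things in the scene. Friction and masses are not known exactly. Their poses are not given: they have to be found in the camera images.
- rack: Fixed plywood rack: 7 dividers (5 mm thick, 50 high, 65 deep) make 6 gaps, 56 mm clear, pitch 61, open in front and on top, floored by the bench, closed by a back wall 65 mm behind the front. An aluminium rail runs along the front on top (underside 40, top 50 mm above the bench, flush with the dividers). Origin: middle of the front face at bench level; x into the gaps, y left along the row, z up.
- rail_a: Aluminium rail piece over the leftmost (+y) gap seen from the robot (56 mm along y, 16 mm deep in x, 10 mm thick). Origin: middle of its top face, 50 mm above the table, +152.5 mm in y and 8 mm in +x from the rack's origin, which is also the centre line of that gap. Axes as the rack's. Rigid, fixed to the rack.
- rail_b: Aluminium rail piece over the 2nd from left gap seen from the robot (56 mm along y, 16 mm deep in x, 10 mm thick). Origin: middle of its top face, 50 mm above the table, +91.5 mm in y and 8 mm in +x from the rack's origin, which is also the centre line of that gap. Axes as the rack's. Rigid, fixed to the rack.
- rail_c: Aluminium rail piece over the 3rd from left gap seen from the robot (56 mm along y, 16 mm deep in x, 10 mm thick). Origin: middle of its top face, 50 mm above the table, +30.5 mm in y and 8 mm in +x from the rack's origin, which is also the centre line of that gap. Axes as the rack's. Rigid, fixed to the rack.
- rail_d: Aluminium rail piece over the 3rd from right gap seen from the robot (56 mm along y, 16 mm deep in x, 10 mm thick). Origin: middle of its top face, 50 mm above the table, -30.5 mm in y and 8 mm in +x from the rack's origin, which is also the centre line of that gap. Axes as the rack's. Rigid, fixed to the rack.
- rail_e: Aluminium rail piece over the 2nd from right gap seen from the robot (56 mm along y, 16 mm deep in x, 10 mm thick). Origin: middle of its top face, 50 mm above the table, -91.5 mm in y and 8 mm in +x from the rack's origin, which is also the centre line of that gap. Axes as the rack's. Rigid, fixed to the rack.
- rail_f: Aluminium rail piece over the rightmost (-y) gap seen from the robot (56 mm along y, 16 mm deep in x, 10 mm thick). Origin: middle of its top face, 50 mm above the table, -152.5 mm in y and 8 mm in +x from the rack's origin, which is also the centre line of that gap. Axes as the rack's. Rigid, fixed to the rack.
- carton: The carton to push: closed, black, 80 mm long (its x), 44 wide (y), 34 high, about 150 g, blank white label on top, loose on the bench between robot and rack, within 15 degrees of lengthwise to the gaps. Origin: centre of its underside. Fully home, its front end meets the back wall, its origin is 25 mm inside the rack's front and 15 mm of it still stands out of the gap.
- card_stand: Blank white card (54 x 36 mm) upright on a thin post with a dark 50 mm square foot, 96 mm high overall, fixed on the bench beyond one end of the rack, about 250 mm to the left or right of the rack's middle. Marks the end to count from. Origin: centre of its foot at bench level.
- tape_roll: Amber roll of tape, 84 mm across, 48 mm high, lying flat at the other end of the rack. To be left alone. Origin: centre of its underside.
- stored_left: Carton like the one to push, already stored in the 2nd gap from the left, standing out 17 mm. To be left alone. Origin: centre of its underside.
- stored_right: The same in the 2nd gap from the right. To be left alone.
- bottle: White bottle with black cap, 40 mm across, 110 mm high, standing on the bench to the right. To be left alone. Origin: centre of its underside.

How it is judged (in metres and radians):
On the way, in this order (a step that is already met when the one before it is completed fails the run):
1. with the carton not yet moved, the fingertips touch the rail over the first gap from the card stand (distance of carton from where it was at the start of the episode below 0.015 m and ((y of card_stand in the frame of rack above 0 m and contact force between the fingers and rail_a above 0.3 N) or (not (y of card_stand in the frame of rack above 0 m) and contact force between the fingers and rail_f above 0.3 N))), for 0.02 s.
2. then over the second gap, the carton still unmoved (distance of carton from where it was at the start of the episode below 0.015 m and ((y of card_stand in the frame of rack above 0 m and contact force between the fingers and rail_b above 0.3 N) or (not (y of card_stand in the frame of rack above 0 m) and contact force between the fingers and rail_e above 0.3 N))), for 0.02 s.
3. then over the third gap, the carton still unmoved (distance of carton from where it was at the start of the episode below 0.015 m and ((y of card_stand in the frame of rack above 0 m and contact force between the fingers and rail_c above 0.3 N) or (not (y of card_stand in the frame of rack above 0 m) and contact force between the fingers and rail_d above 0.3 N))), for 0.02 s.
At the end, for the whole second after the job is handed in: The carton lies flat and at rest in the third gap from the card stand's end, within 7 mm of the back wall (its origin more than 18 mm inside the rack's front, within 12 mm of the gap's centre line, lengthwise within 0.25 rad) (((y of card_stand in the frame of rack above 0 m and y of carton in the frame of rail_c between -0.012 and 0.012 m) or (not (y of card_stand in the frame of rack above 0 m) and y of carton in the frame of rail_d between -0.012 and 0.012 m)) and x of carton in the frame of rack above 0.018 m and angle between the x axis of carton and the x axis of rack, either way round below 0.25 rad and height (world z) of carton below 0.005 m and angle between carton's own z axis and vertical below 0.1 rad and linear speed of carton below 0.01 m/s); the robot touches nothing.
It fails at once if the carton is lifted (more than 12 mm) or tipped (more than 0.4 rad) (height (world z) of carton above 0.012 m or angle between carton's own z axis and vertical above 0.4 rad).
It fails at once if the rail is touched beyond the third gap ((y of card_stand in the frame of rack above 0 m and (contact force between the fingers and rail_d above 0.3 N or contact force between the fingers and rail_e above 0.3 N or contact force between the fingers and rail_f above 0.3 N)) or (not (y of card_stand in the frame of rack above 0 m) and (contact force between the fingers and rail_a above 0.3 N or contact force between the fingers and rail_b above 0.3 N or contact force between the fingers and rail_c above 0.3 N))).
It fails at once if a stored carton, the tape roll or the bottle is moved more than 15 mm (distance of any of stored_left, stored_right, tape_roll, bottle from where it was at the start of the episode above 0.015 m).
It also fails if it takes over 67 s, if anything falls off the work surface, if the arm or the gripper's body presses on something with over 40 N, if the wrist force passes 120 N, or if a joint passes its speed limit or range.

## Robot

A 6-joint arm with a two-finger parallel gripper is mounted at the origin on the work surface. World frame = base frame: x ahead of the robot, y to its left, z up, the work surface at z = 0. Lengths are in mm, angles in rad, forces in N, time in s.
With the tool pointing down it reaches from about 300 to 1000 mm from the base axis. Payload 5.1 kg.
Tool frame: the origin (TCP) lies at the very end of the fingers, on their centre line; the grasp point (between the pads) lies bot.grasp_offset behind it (bot.grasp_offset is the distance from the TCP to the grasp point, in mm); z points along the fingers, y is the line along which they close (so a half turn about z gives the same grasp; the last joint's range is limited). The gripper opens to 95 mm and grips with 3 to 60 N. Pads are 20 mm wide; open, the fingers measure 119 mm over their backs; the gripper's body (75 mm by 180 mm) begins 59 mm behind the grasp point.
Start: joints at [-1.317, 0.124, 1.65, -0, 1.367, -0.083], TCP at [214.772, -613.48, 214.656] pointing down, gripper open.
Joint ranges: [-2.61, 2.61], [-1.02, 2.33], [0.03, 2.71], [-1.35, 4.49], [0.32, 2.68], [-2.91, 2.91]. Speed limits (rad/s): [2.57, 2.57, 3.14, 3.14, 3.14, 3.14].

## Interface

Orientations are given as a 3x3 rotation matrix whose columns are the frame's x, y, z axes.
In Python, from plant import bot gives the robot as it stands. The module is installed in compiled form; this text tells all that it offers.
- The arm moves only by the shell command python3 -m creep 'ROWS' [FORCE]. ROWS is JSON, a list that holds one entry, the list of rows, each a list of 7 numbers: the turn, a rotation vector about the tool's x, y, z in rad, then the shift along the tool's x, y, z in mm, then the opening in per cent of the stroke, from 0 (shut) to 100 (fully open). In form: [[[wx, wy, wz, dx, dy, dz, claw], ...]]. A call has exactly 10 rows; each row is the pose to reach, as a shift and turn from the pose commanded when the call began, along the tool's axes at that moment; what a row does not reach only later rows make up. A row lasts 1/8 s, in which the tool goes at most 62.5 mm and 10.7 degrees, less where a joint would pass 70% of its speed; a pose out of reach is approached as far as the arm can. A call with a gripper value outside its range is refused whole. The fingers move at their own pace and stop on an object; FORCE is the grip in N (left out, the last holds). Time passes only in rows, so rows that repeat a pose let the fingers close, or fill a call up. It gives the time, the measured TCP pose, the force, the opening and the grip force at its end, in the units of the state.
- bot.state(): the state, without advancing time (a new reading comes with each control period).
- bot.snapshot(name): name is "side" or "top" or "wrist"; returns the picture (480x640x3 uint8, red, green, blue); there is no depth.
- bot.calibration(name): a dict with "camera_matrix" (3x3 intrinsics, pixels), "distortion" ([k1, k2, p1, p2, k3] as OpenCV has them; the pictures are not rectified), "pose" (4x4, takes a point from camera to world coordinates). Camera axes: x right, y down, z forward; pixel columns grow to the right and rows downward; lengths in mm; the calibration is good to about 2 mm. A picture is of the moment at which its call begins: read the wrist's pose just before it. calibration takes no time and is no camera call; for the wrist camera it gives the pose at the moment of the call.
- bot.job_done(): hands the job in; it is judged then, once.
The state is a dict: "time_s": time; "q": joint angles; "qvel": joint speeds; "joint_torque": joint torques, N m; "ee_pos": TCP position; "orientation": TCP orientation; "wrist_force": force on the tool from outside, world axes, zero at the start; "torque": the same for the moment, N m; "finger_gap": finger opening in mm; "gripper_force": force on a finger pad.
Only numpy, scipy, OpenCV 4.12 (cv2) and the standard library are available. Lean on these libraries where they do the work, as an engineer would, in place of code of your own. Each camera call takes 0.05 s, during which the arm holds its last target. There are 200 camera calls.

## Working session

There is one attempt and no reset: what is moved stays moved. The work goes in short steps, Python scripts to look and compute and a shell command to move; the robot and the scene stay as the last step left them, time stands still between calls to the robot, and variables do not carry over. Pictures are saved under pics/ and viewed, at most 10 in all, crops included, and the job is handed in when it is done.

```bash
mkdir -p pics; cat > h.py <<'E'
import numpy as np, cv2
from plant import bot
def snap(cam,name):
    c=bot.calibration(cam); im=bot.snapshot(cam); cv2.imwrite(f'pics/{name}.png',im[:,:,::-1]); return c,im
def ray(c,px,z):
    K=np.array(c['camera_matrix']);d=np.array(c['distortion']);T=np.array(c['pose'])
    u=cv2.undistortPoints(np.array(px,float).reshape(-1,1,2),K,d).reshape(-1,2)
    r=np.c_[u,np.ones(len(u))]@T[:3,:3].T; o=T[:3,3]
    return o+r*((np.asarray(z)-o[2])/r[:,2])[:,None]
def proj(c,P):
    T=np.linalg.inv(np.array(c['pose']))
    return cv2.projectPoints(np.array(P,float),cv2.Rodrigues(T[:3,:3])[0],T[:3,3],np.array(c['camera_matrix']),np.array(c['distortion']))[0].reshape(-1,2)
E
python3 - <<'E'
from h import *
for n in ('top','side'):
    c,im=snap(n,n+'1'); print(n,np.round(c['pose'],2).tolist())
s=bot.state(); print(s['ee_pos'],s['orientation'],s['finger_gap'],bot.grasp_offset,s['wrist_force'])
E
```

```text
top [[0.01, -0.98, 0.19, 412.9], [-1.0, -0.01, 0.02, -46.9], [-0.02, -0.19, -0.98, 854.88], [0.0, 0.0, 0.0, 1.0]]
side [[1.0, -0.02, 0.06, 506.81], [-0.06, -0.6, 0.8, -815.28], [0.02, -0.8, -0.6, 644.11], [0.0, 0.0, 0.0, 1.0]]
[ 214.63687357 -612.92262978  213.51042106] [[ 9.43808575e-01  3.30492262e-01 -4.89087962e-04]
 [ 3.30492596e-01 -9.43806846e-01  1.81151429e-03]
 [ 1.37086890e-04 -1.87136267e-03 -9.99998240e-01]] 95.40108305728167 18.8 [-0.03965742  0.46978667  0.5298847 ]
```

View pics/top1.png

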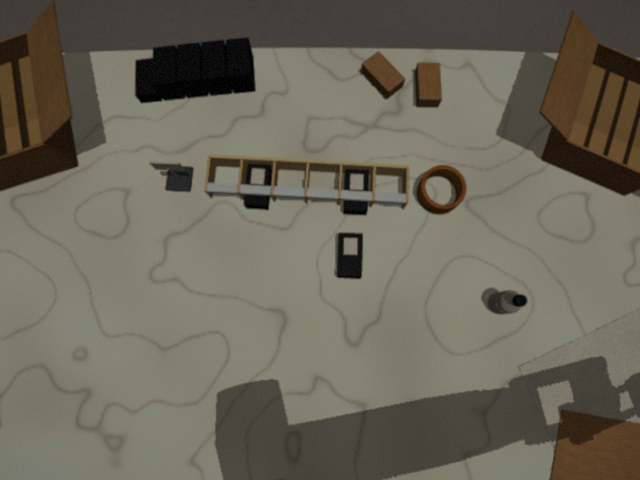

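View pics/side1.png

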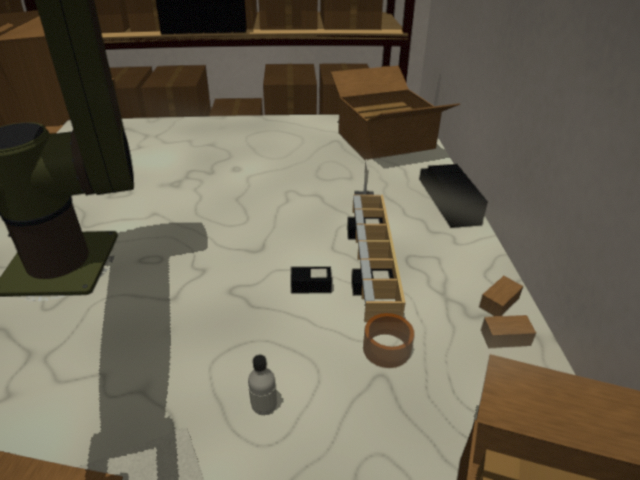

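The card stand (179,178) is at the left (+y) end of the rack, and the tape roll is at the right. So the order is rail a, b, c, and the target gap is the third from the left, around (290,180). The loose carton is near (350,256). I'll zoom in to measure.

```bash
python3 - <<'E'
import cv2
im=cv2.imread('pics/top1.png')[145:295,195:420]
cv2.imwrite('pics/crop1.png',cv2.resize(im,None,fx=3.5,fy=3.5,interpolation=cv2.INTER_CUBIC))
E
```

```text
(no output)
```

View pics/crop1.png

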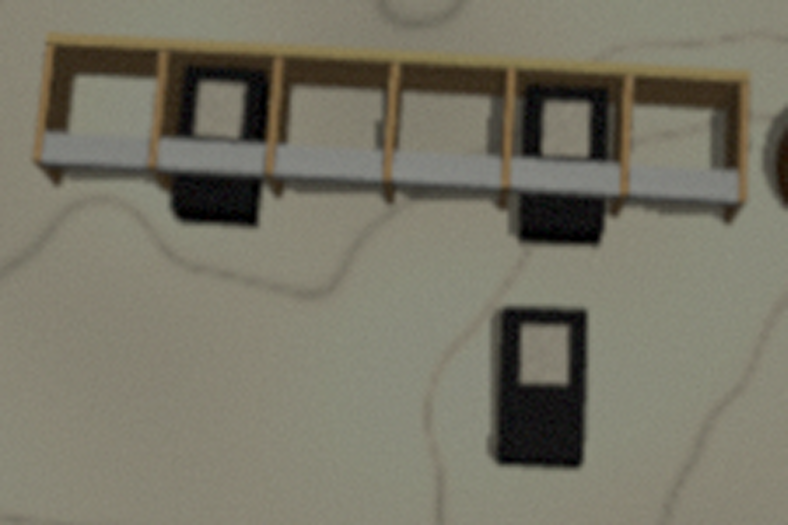

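The crop shows the rail's front top edge running from (36,163) to (742,203). The carton's top corners are about (500,310), (587,310), (583,465) and (497,463). The third gap is empty, between dividers at x≈270 and 390.

```bash
cat >> h.py <<'E'
def rackframe(A,B):
    y=(A-B)[:2]; L=np.linalg.norm(y); y=y/L; x=np.array([y[1],-y[0]]); return (A+B)[:2]/2,x,y,L
E
python3 - <<'E'
from h import *
c=bot.calibration('top')
f=lambda p:np.array(p)/3.5+[195,145]-0.36
A,B=ray(c,f([(36,163),(742,203)]),50)
o,x,y,L=rackframe(A,B); print('rack',o,'yaw',np.arctan2(x[1],x[0]),'L',L,'(371 expected)')
for n,a in zip('abc',(152.5,91.5,30.5)): print(n,o+8*x+a*y)
P=ray(c,f([(500,310),(587,310),(583,465),(497,463)]),34)
print(P.round(1)); print('carton',P.mean(0)[:2],'len',np.linalg.norm(P[0]-P[3]),np.linalg.norm(P[1]-P[2]),'w',np.linalg.norm(P[0]-P[1]))
d=(P[0]+P[1]-P[2]-P[3])[:2]; print('yaw',np.arctan2(d[1],d[0]))
q=P.mean(0)[:2]-o; print('in rack',q@x,q@y)
# side check
s=bot.calibration('side')
print(proj(s,[[*(o+185*y),50],[*(o-185*y),50],[*P.mean(0)[:2],34]]))
E
```

```text
rack [638.34253202 -11.72227078] yaw -0.05046470503161712 L 365.94406263947883 (371 expected)
a [654.02494887 140.18003928]
b [650.9479083   79.25769673]
c [647.87086772  18.33535419]
[[ 575.1  -70.9   34. ]
 [ 575.5 -115.8   34. ]
 [ 495.4 -113.4   34. ]
 [ 495.9  -69.8   34. ]]
carton [535.46267163 -92.46784429] len 79.1491294773668 80.19235831101876 w 44.896246962890324
yaw -0.022535943178748293
in rack -98.67581458619969 -85.83237693410959
[[352.99130908 194.05979708]
 [365.45238378 301.84683402]
 [310.35670267 272.38494814]]
```

```bash
R='[0,0,-1.183,663.6,-565.5,60,0]'; python3 -m creep '[[[0,0,-0.15,59,-50,0,0],[0,0,-0.3,118,-101,0,0],[0,0,-0.45,178,-151,0,0],[0,0,-0.6,237,-202,10,0],[0,0,-0.75,296,-252,20,0],[0,0,-0.9,355,-303,30,0],[0,0,-1.05,415,-353,40,0],[0,0,-1.183,474,-404,50,0],[0,0,-1.183,533,-454,60,0],[0,0,-1.183,593,-505,60,0]]]' 20
python3 -m creep '[[[0,0,0,0,0,0,0],[0,0,0,0,0,0,0],[0,0,0,0,0,0,0],[0,0,0,0,0,0,0],[0,0,0,0,0,0,0],[0,0,0,0,0,0,0],[0,0,0,0,0,0,0],[0,0,0,0,0,0,0],[0,0,0,0,0,0,0],[0,0,0,0,0,0,0]]]'
python3 -c "
from h import *
s=bot.state();print(s['ee_pos'],s['orientation'],s['q'],s['wrist_force'],s['finger_gap'],s['time_s'])"
```

```text
time_s: 1.35
ee_pos: [528.8, -74.0, 166.6]
orientation: [[0.051, 0.999, -0.001], [0.999, -0.051, -0.0], [-0.0, -0.001, -1.0]]
wrist_force: [-0.3, -0.5, 0.2]
finger_gap: 2.2
gripper_force: 0.0
time_s: 2.6
ee_pos: [528.6, -76.0, 167.3]
orientation: [[0.051, 0.999, -0.0], [0.999, -0.051, 0.0], [0.0, -0.0, -1.0]]
wrist_force: [0.7, -0.1, 0.2]
finger_gap: 0.3
gripper_force: 0.0
[528.57959334 -75.95588504 167.32919071] [[ 5.08558949e-02  9.98706001e-01 -4.08074495e-05]
 [ 9.98706002e-01 -5.08558947e-02  5.15681688e-06]
 [ 3.07484461e-06 -4.10168992e-05 -9.99999999e-01]] [-2.43260580e-01 -9.92399730e-02  1.95644461e+00 -5.02904099e-06
  1.28442887e+00 -1.92381317e-01] [ 0.67172994 -0.06781518  0.21868539] 0.28138753348823553 2.6
```

```bash
python3 -m creep '[[[0,0,0,45,23,0,0],[0,0,0,90,46,0,0],[0,0,0,135,69,0,0],[0,0,0,180,92,15,0],[0,0,0,222,114,40,0],[0,0,0,222,114,70,0],[0,0,0,222,114,90,0],[0,0,0,222,114,97,0],[0,0,0,222,114,97,0],[0,0,0,222,114,97,0]]]'
python3 - <<'E'
from h import *
c,im=snap('wrist','w1'); print(bot.state()['ee_pos'])
o=np.array([638.34,-11.72]);x=np.array([.9987,-.0504]);y=np.array([.0504,.9987])
for n,a in zip('abc',(152.5,91.5,30.5)): print(n,proj(c,[[*(o+u*x+(a+v)*y),50] for u,v in((0,28),(0,-28),(16,0))]).round(0).tolist())
E
```

```text
time_s: 3.85
ee_pos: [654.7, 139.5, 72.0]
orientation: [[0.052, 0.999, 0.003], [0.999, -0.052, 0.0], [0.0, 0.003, -1.0]]
wrist_force: [0.3, -0.3, 0.3]
finger_gap: 0.7
gripper_force: 0.0
[654.72684075 139.64153239  72.07271423]
a [[304.0, 226.0], [305.0, 319.0], [333.0, 274.0]]
b [[305.0, 326.0], [306.0, 406.0], [332.0, 367.0]]
c [[307.0, 412.0], [308.0, 481.0], [331.0, 448.0]]
```

View pics/w1.png

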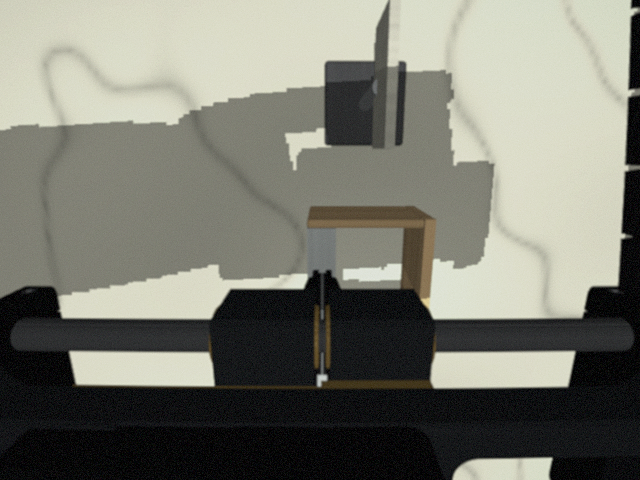

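The wrist view shows the rail (columns 308–335, end divider at row 227) within about 2 mm of my estimate. The fingertip is over the rail, in the first gap, so I'll touch there.

```bash
python3 -m creep '[[[0,0,0,0,1,8,0],[0,0,0,0,1,14,0],[0,0,0,0,1,18,0],[0,0,0,0,1,20,0],[0,0,0,0,1,21,0],[0,0,0,0,1,22,0],[0,0,0,0,1,23,0],[0,0,0,0,1,24,0],[0,0,0,0,1,25,0],[0,0,0,0,1,25,0]]]'
```

```text
time_s: 5.15
ee_pos: [654.4, 139.8, 50.2]
orientation: [[0.051, 0.999, -0.003], [0.999, -0.051, -0.001], [-0.001, -0.003, -1.0]]
wrist_force: [-14.2, -1.1, 21.3]
finger_gap: 0.2
gripper_force: 11.2
```

```bash
python3 -m creep '[[[0,0,0,0,0,-12,0],[0,0,0,-15,0,-15,0],[0,0,0,-45,0,-15,0],[0,0,0,-61,0,-15,0],[0,0,0,-61,0,-15,0],[0,0,0,-61,0,-8,0],[0,0,0,-61,0,-4,0],[0,0,0,-61,0,-2,0],[0,0,0,-61,0,-1,0],[0,0,0,-61,0,0,0]]]'
```

```text
time_s: 6.4
ee_pos: [651.5, 79.5, 50.2]
orientation: [[0.05, 0.999, -0.003], [0.999, -0.05, -0.001], [-0.001, -0.003, -1.0]]
wrist_force: [-14.2, -1.7, 28.0]
finger_gap: 0.4
gripper_force: 13.9
```

```bash
python3 -m creep '[[[0,0,0,0,0,-12,0],[0,0,0,-15,0,-15,0],[0,0,0,-45,0,-15,0],[0,0,0,-61,0,-15,0],[0,0,0,-61,0,-15,0],[0,0,0,-61,0,-8,0],[0,0,0,-61,0,-4,0],[0,0,0,-61,0,-2,0],[0,0,0,-61,0,-1,0],[0,0,0,-61,0,0,0]]]'
```

```text
time_s: 7.65
ee_pos: [648.3, 18.6, 50.2]
orientation: [[0.05, 0.999, -0.003], [0.999, -0.05, -0.001], [-0.001, -0.003, -1.0]]
wrist_force: [-15.7, -0.5, 27.8]
finger_gap: 0.6
gripper_force: 14.1
```

```bash
python3 -m creep '[[[0,0,0,0,0,-30,0],[0,0,0,0,-10,-60,10],[0,0,0,-40,-40,-60,40],[0,0,0,-90,-70,-60,40],[0,0,0,-140,-103,-60,40],[0,0,0,-175,-103,-60,40],[0,0,0,-175,-103,-60,40],[0,0,0,-175,-103,-60,40],[0,0,0,-175,-103,-60,40],[0,0,0,-175,-103,-60,40]]]'
python3 - <<'E'
from h import *
c,im=snap('wrist','w2'); print(proj(c,[[575.5,-70.5,34],[575.5,-115,34],[495.5,-113.5,34],[495.5,-70,34]]).round(0).tolist(), bot.state()['finger_gap'])
E
```

```text
time_s: 8.9
ee_pos: [537.0, -150.5, 105.2]
orientation: [[0.049, 0.999, -0.0], [0.999, -0.049, 0.0], [0.0, -0.0, -1.0]]
wrist_force: [-0.8, -0.1, 0.2]
finger_gap: 38.0
gripper_force: 0.0
[[374.0, 130.0], [375.0, 198.0], [257.0, 202.0], [251.0, 135.0]] 38.32720958172992
```

View pics/w2.png

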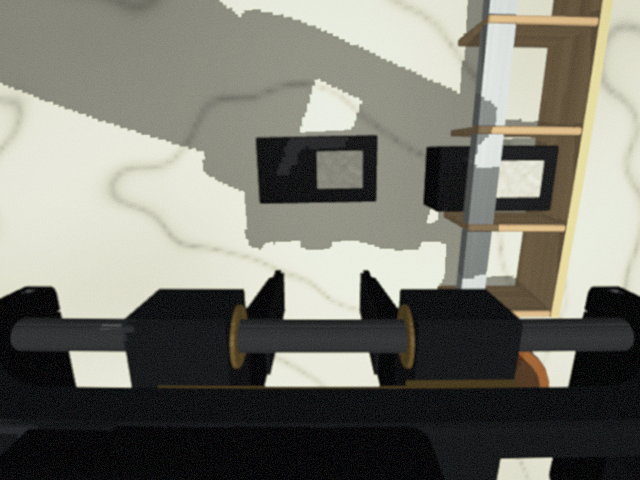

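Carton corners are at about (377,136), (376,201), (260,203) and (257,138), within about 2 mm of the prediction. The fingers are clear on its right and centred on its length. I'll descend and push it left with both fingers.

```bash
python3 -m creep '[[[0,0,0,0,0,40,40],[0,0,0,0,0,75,40],[0,0,0,0,0,92,40],[0,0,0,0,0,95,40],[0,0,0,0,0,95,40],[0,0,0,8,0,95,40],[0,0,0,14,0,95,40],[0,0,0,20,0,95,40],[0,0,0,26,0,95,40],[0,0,0,32,0,95,40]]]'
python3 -m creep '[[[0,0,0,10,0,0,40],[0,0,0,20,0,0,40],[0,0,0,30,0,0,40],[0,0,0,40,0,0,40],[0,0,0,50,0,0,40],[0,0,0,60,0,0,40],[0,0,0,70,0,0,40],[0,0,0,80,0,0,40],[0,0,0,86,0,0,40],[0,0,0,90,0,0,40]]]'
python3 - <<'E'
from h import *
c,im=snap('top','t2')
cv2.imwrite('pics/crop2.png',cv2.resize(im[145:295,195:420,::-1],None,fx=3.5,fy=3.5,interpolation=cv2.INTER_CUBIC))
E
```

```text
time_s: 10.2
ee_pos: [538.6, -119.4, 10.6]
orientation: [[0.051, 0.999, 0.0], [0.999, -0.051, -0.001], [-0.001, 0.0, -1.0]]
wrist_force: [-0.1, -1.8, 0.6]
finger_gap: 38.2
gripper_force: 0.7
time_s: 11.45
ee_pos: [542.9, -29.3, 10.3]
orientation: [[0.051, 0.999, -0.0], [0.999, -0.051, -0.0], [-0.0, -0.0, -1.0]]
wrist_force: [-0.6, -0.8, 0.5]
finger_gap: 38.2
gripper_force: 0.6
```

View pics/crop2.png

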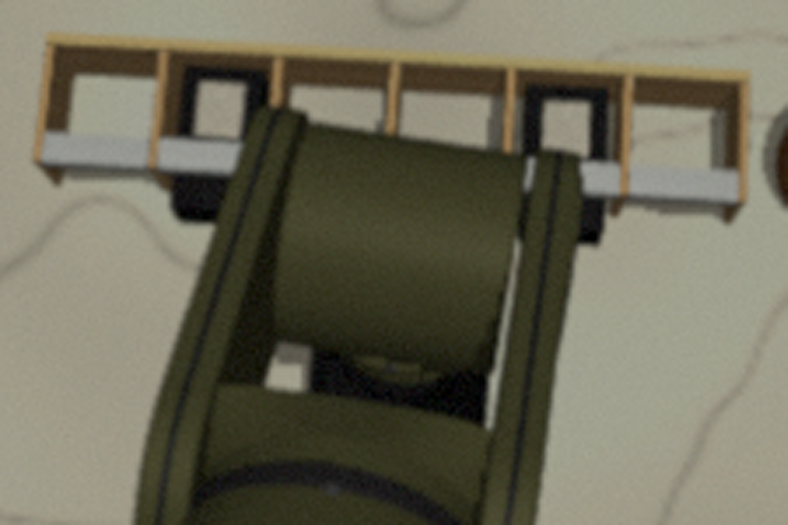

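The arm hides the carton from the top camera, so I'll use the wrist view.

```bash
python3 -c "
from h import *
c,im=snap('wrist','w3'); print(bot.state()['ee_pos'])"
```

```text
[542.78749686 -29.15870384  10.15030316]
```

View pics/w3.png

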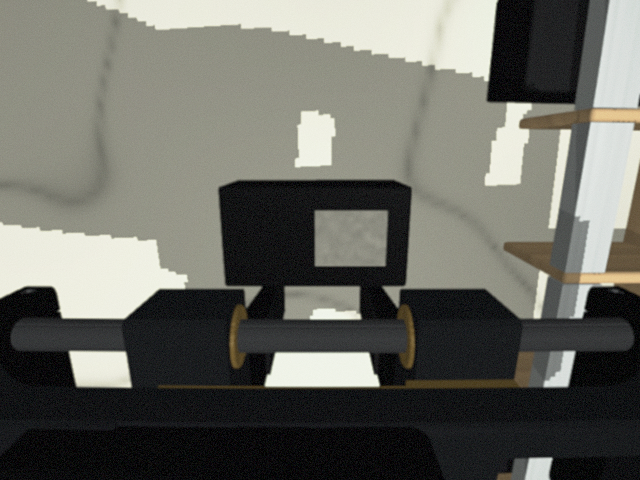

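```bash
python3 - <<'E'
from h import *
c=bot.calibration('wrist'); print(np.round(c['pose'],3).tolist())
P=ray(c,[(220,188),(409,187),(406,284),(226,284)],34); print(P.round(1))
o=np.array([639.3,-11.72]);x=np.array([.9987,-.0504]);y=np.array([.0504,.9987])
for p in P: print(((p[:2]-o)@x).round(1),((p[:2]-o)@y).round(1))
Q=ray(c,[(523,123),(505,246)],40)
E
```

```text
[[0.999, -0.048, -0.013, 547.393], [-0.05, -0.967, -0.25, 40.335], [-0.001, 0.25, -0.968, 181.341], [0.0, 0.0, 0.0, 1.0]]
[[504.8  27.1  34. ]
 [582.2  23.6  34. ]
 [581.4 -18.8  34. ]
 [502.3 -14.9  34. ]]
-136.3 32.0
-58.8 32.4
-57.5 -10.0
-136.6 -10.0
```

```bash
python3 - <<'E'
from h import *
c=bot.calibration('wrist')
o=np.array([639.3,-11.72]);x=np.array([.9987,-.0504]);y=np.array([.0504,.9987])
for p in ray(c,[(521,123),(503,246)],0): print(p,((p[:2]-o)@x).round(1),((p[:2]-o)@y).round(1))
E
python3 -m creep '[[[0,0,0,6,0,0,40],[0,0,0,12,0,0,40],[0,0,0,17,0,0,40],[0,0,0,19.5,0,0,40],[0,0,0,19.5,0,0,40],[0,0,0,10,0,0,40],[0,0,0,-5,0,0,40],[0,0,0,-15,0,0,40],[0,0,0,-15,0,-40,40],[0,0,0,-15,0,-90,40]]]'
```

```text
[644.84456415  48.29888976   0.        ] 2.5 60.2
[640.48180908 -13.6538899    0.        ] 1.3 -1.9
time_s: 12.8
ee_pos: [540.8, -45.5, 99.8]
orientation: [[0.052, 0.999, -0.004], [0.999, -0.052, 0.001], [0.001, -0.004, -1.0]]
wrist_force: [0.4, -0.1, 0.9]
finger_gap: 38.2
gripper_force: 0.0
```

```bash
python3 -m creep '[[[0,0,0.17,0,-20,0,30],[0,0,0.34,0,-40,0,16],[0,0,0.51,0,-73.4,0,16],[0,0,0.68,20,-73.4,0,16],[0,0,0.85,40,-73.4,0,16],[0,0,1.02,60,-73.4,0,16],[0,0,1.19,69,-73.4,0,16],[0,0,1.36,69,-73.4,0,16],[0,0,1.53,69,-73.4,0,16],[0,0,1.571,69,-73.4,0,16]]]'
python3 -c "
from h import *
c,im=snap('wrist','w4'); print(bot.state()['ee_pos'])"
```

```text
time_s: 14.05
ee_pos: [472.4, 27.3, 100.4]
orientation: [[0.999, -0.054, 0.0], [-0.054, -0.999, 0.0], [0.0, -0.0, -1.0]]
wrist_force: [-0.2, -0.3, -0.1]
finger_gap: 15.0
gripper_force: 0.0
[472.39789156  27.32177997 100.35281207]
```

View pics/w4.png

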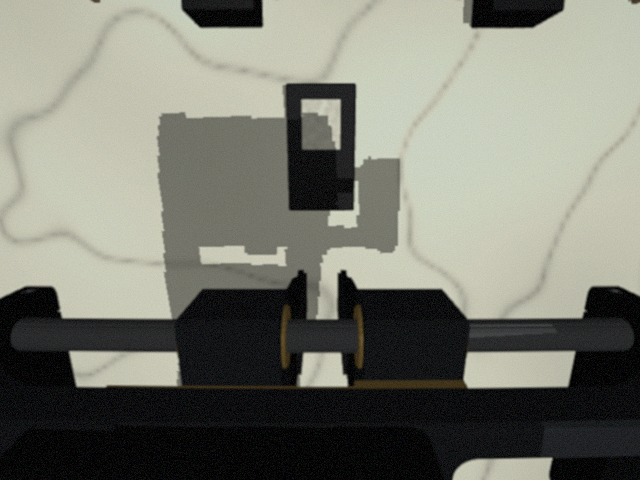

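The carton is aligned (columns 287–355, rear edge at row 210), and its centre at column 321 lines up with the third gap. I worked that out from the stored cartons at columns 222 and 517. Now I'll descend and push it in.

```bash
python3 -m creep '[[[0,0,0,0,0,40,16],[0,0,0,0,0,75,16],[0,0,0,0,0,88,16],[0,0,0,0,0,90,16],[0,0,0,5,0,90,16],[0,0,0,11,0,90,16],[0,0,0,17,0,90,16],[0,0,0,23,0,90,16],[0,0,0,31,0,90,16],[0,0,0,40,0,90,16]]]'
python3 -m creep '[[[0,0,0,9,0,0,16],[0,0,0,18,0,0,16],[0,0,0,27,0,0,16],[0,0,0,36,0,0,16],[0,0,0,45,0,0,16],[0,0,0,54,0,0,16],[0,0,0,62,0,0,16],[0,0,0,70,0,0,16],[0,0,0,76,0,0,16],[0,0,0,80,0,0,16]]]'
```

```text
time_s: 15.35
ee_pos: [512.8, 25.9, 10.3]
orientation: [[0.999, -0.051, -0.0], [-0.051, -0.999, 0.0], [-0.0, 0.0, -1.0]]
wrist_force: [-1.1, 0.7, 1.6]
finger_gap: 15.4
gripper_force: 0.7
time_s: 16.6
ee_pos: [592.6, 21.8, 10.4]
orientation: [[0.999, -0.051, -0.0], [-0.051, -0.999, 0.0], [-0.0, -0.0, -1.0]]
wrist_force: [-1.8, 0.2, 1.3]
finger_gap: 15.1
gripper_force: 0.7
```

```bash
python3 -m creep '[[[0,0,0,4,0,0,16],[0,0,0,8,0,0,16],[0,0,0,11,0,0,16],[0,0,0,13,0,0,16],[0,0,0,15,0,0,16],[0,0,0,16,0,0,16],[0,0,0,17,0,0,16],[0,0,0,18,0,0,16],[0,0,0,18,0,0,16],[0,0,0,18,0,0,16]]]'
python3 -m creep '[[[0,0,0,0.5,0,0,16],[0,0,0,1,0,0,16],[0,0,0,1.5,0,0,16],[0,0,0,2,0,0,16],[0,0,0,2.5,0,0,16],[0,0,0,3,0,0,16],[0,0,0,3.5,0,0,16],[0,0,0,4,0,0,16],[0,0,0,4.5,0,0,16],[0,0,0,4.5,0,0,16]]]'
```

```text
time_s: 17.85
ee_pos: [610.4, 20.9, 10.3]
orientation: [[0.999, -0.051, 0.0], [-0.051, -0.999, -0.0], [0.0, 0.0, -1.0]]
wrist_force: [0.1, -0.0, 1.8]
finger_gap: 14.9
gripper_force: 0.1
time_s: 19.1
ee_pos: [613.5, 20.8, 10.2]
orientation: [[0.999, -0.051, -0.003], [-0.051, -0.999, 0.0], [-0.003, 0.0, -1.0]]
wrist_force: [-7.3, 0.3, 4.5]
finger_gap: 14.7
gripper_force: 3.2
```

The force has risen to 7 N and motion has stopped about where home should be. I'll back off and look.

```bash
python3 -m creep '[[[0,0,0,-5,0,0,16],[0,0,0,-15,0,0,16],[0,0,0,-40,0,0,16],[0,0,0,-60,0,-30,16],[0,0,0,-90,0,-80,16],[0,0,0,-130,0,-100,16],[0,0,0,-170,0,-100,16],[0,0,0,-210,0,-100,16],[0,0,0,-210,0,-100,16],[0,0,0,-210,0,-100,16]]]'
python3 -c "
from h import *
c,im=snap('top','t3'); cv2.imwrite('pics/crop3.png',cv2.resize(im[145:295,195:420,::-1],None,fx=3.5,fy=3.5,interpolation=cv2.INTER_CUBIC))"
```

```text
time_s: 20.35
ee_pos: [405.6, 31.4, 110.7]
orientation: [[0.999, -0.051, 0.002], [-0.051, -0.999, -0.0], [0.002, -0.0, -1.0]]
wrist_force: [0.8, -0.2, -0.2]
finger_gap: 15.1
gripper_force: 0.0
```

View pics/crop3.png

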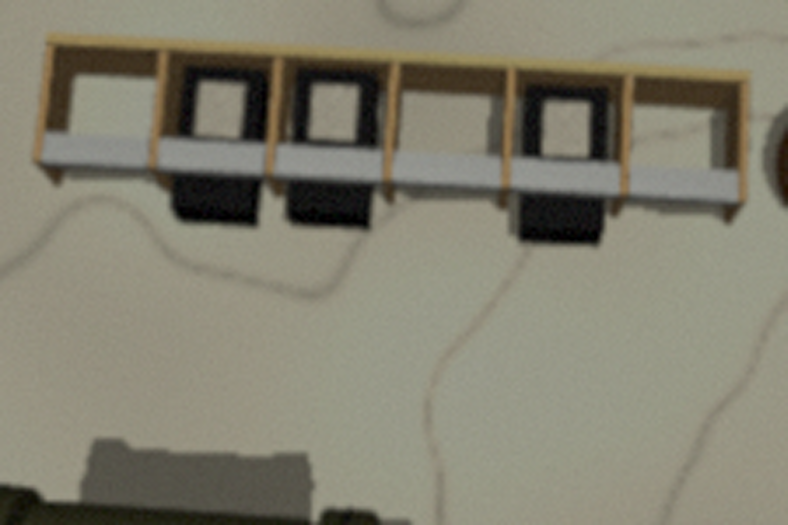

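The carton (columns 288–372) sits centred and straight in the third gap. Allowing for the rack's skew, it stands out slightly less than the stored carton beside it, so it is home. The arm is clear of everything, so I'll hand in.

```bash
python3 -c "
from plant import bot
print(bot.job_done())"
```

```text
the job is handed in; nothing more can be done
None
```

I touched the rail over the first, second and third gaps from the card stand's end in order, pushed the carton fully home in the third gap, and handed the job in at about 20 s; no verdict was returned.

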